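# Run the length stop of a crosscut sled out to its end stop

## Robot

A 7-joint arm with a two-finger parallel gripper is mounted at the origin on the work surface. World frame = base frame: x ahead of the robot, y to its left, z up, the work surface at z = 0. Lengths are in mm, angles in rad, forces in N, time in s.
With the tool pointing down it reaches from about 400 to 925 mm from the base axis. Payload 4.1 kg.
Tool frame: the origin (TCP) lies at the centre of the arm's flange, where the gripper is bolted on; the fingertips stand 173 mm ahead of it and the grasp point (between the pads) lies 155 mm ahead of it; z points along the fingers, y is the line along which they close (so a half turn about z gives the same grasp; the last joint's range is limited). The gripper opens to 85 mm and grips with 20 to 120 N. Pads are 22 mm wide; open, the fingers measure 114 mm over their backs; the gripper's body (76 mm by 85 mm) begins 54 mm behind the grasp point. The pads swing forward as they close: fully open they stand 13 mm farther back than shut.
Start: joints at [-1.267, 0.398, 0.045, 1.537, -0.019, 1.207, -0.051], TCP at [254.771, 598.005, 404.747] pointing down, gripper open.
Joint ranges: [-2.82, 2.82], [-0.49, 2.23], [-1.37, 1.46], [0, 2.46], [-1.36, 4.5], [0.23, 2], [-2.94, 2.94]. Speed limits (rad/s): [2.57, 2.57, 3.14, 3.14, 3.14, 3.14, 3.14].

## Interface

Orientations are given as a 3x3 rotation matrix whose columns are the frame's x, y, z axes.
In Python, from station import ctrl gives the robot as it stands.
- The arm moves only by the tool carry_out, never from a script. Its argument "plan" is a list that holds one entry, the list of rows, each a list of 7 numbers: the opening in per cent of the stroke, from 0 (shut) to 100 (fully open), then the shift along the tool's x, y, z in cm, then the turn, a rotation vector about the tool's x, y, z in degrees. A call has exactly 10 rows; each row shifts and turns the commanded pose from where the row before left it, along the tool's axes as they then stand; what a row does not reach is not made up. A row lasts 1/12 s, in which the tool goes at most 41.7 mm and 7.16 degrees, less where a joint would pass 70% of its speed; a pose out of reach is approached as far as the arm can. A call with a gripper value outside its range is refused whole. The fingers move at their own pace and stop on an object; the grip force is fixed at half the most. Time passes only in rows, so rows that do not move let the fingers close, or fill a call up. It gives the time, the measured TCP pose, the force, the opening and the grip force at its end, in the units of the state.
- ctrl.get_obs(): the state, without advancing time (a new reading comes with each control period).
- ctrl.capture(name): name is "scene" or "top"; returns a dict with "color" (400x640x3 uint8, red, green, blue), "fx", "fy", "cx", "cy" (pixels), "R" (3x3) and "t" (3): a world point X has camera coordinates R X + t. Camera axes: x right, y down, z forward; pixel columns grow to the right and rows downward; lengths in mm; the calibration is good to about 2 mm. A picture is of the moment at which its call begins. There is no depth.
- ctrl.hand_in(): hands the job in; it is judged then, once.
The state is a dict: "time_s": time; "q": joint angles; "qvel": joint speeds; "joint_efforts": joint torques, N m; "eef_pos": TCP position; "orientation": TCP orientation; "wrist_force": force on the tool from outside, world axes, zero at the start; "torque": the same for the moment, N m; "opening": opening from 0.0 (shut) to 1.0 (fully open); "grip_force": force on a finger pad.
Only numpy, scipy, OpenCV 4.12 (cv2) and the standard library are available. Lean on these libraries where they do the work, as an engineer would, in place of code of your own. Each camera call takes 0.05 s, during which the arm holds its last target. There are 200 camera calls.

## Task

Set the length stop on the crosscut sled's fence to its longest cut: with the fingertips press the stop's release button right down and, keeping it held down all the way, slide the stop along the fence rail until it sits hard against the end stop; only then let the button come up so that the stop locks there. Only press and push, without gripping, lifting or forcing anything, and leave the things lying on the sled where they are.

Things in the scene. Friction and masses are not known exactly. Their poses are not given: they have to be found in the camera images.
- sled: crosscut sled, pale plywood, 390 x 680 mm, fixed on the bench. Origin on the bench under the main fence's middle line; y runs along the fence, x across the bed (top at z = 24 mm) to the low front fence (x = 275 mm). Main fence 36 mm thick, y -280 to 360 mm, with a slotted aluminium rail on it, top at z = 104 mm. Blade slot at y = 200 mm, a wood block behind the fence there, 76 mm high.
- stop (a joint): slide of the length stop along the rail, m: 0 nearest the blade slot (its centre at y = 110 mm of the sled), 0.30 hard against the end stop (y = -190 mm); starts at 0 to 0.12. Needs about 2 N to slide with the button down; with it up the stop is locked and some 25 to 30 N would be needed to force it.
- release (a joint): travel of the stop's release button, m: 0 is up (locked), 0.007 fully down. Pressed straight down against a spring: 4.5 N starts it, 8 N holds it fully down. It frees the stop within its first 2 mm; let go, it springs up and the stop is clamped where it stands.
- button_top (a point): centre of the top face of the release button, which rides on the length stop: a black ribbed cap, 36 mm along the rail, 26 mm wide, its top 136 mm above the bench when up, 129 mm when fully down (then 3 mm above the block).
- end_stop (a point): centre of the face (looking to the sled's +y) of the end stop, a dark steel block screwed on the rail, 46 mm wide, 22 mm long, its top 122 mm above the bench. The length stop's flat end comes to rest on this face, the button's centre then being 32 mm from it.
- workpiece_mid (a point): bystander, loose on the sled's bed: centre of a brown hardwood piece 240 x 40 x 20 mm. Leave alone.
- tape_mid (a point): bystander, loose on the sled's bed: centre of a tape measure, 62 x 66 x 40 mm. Leave alone.
- glue_mid (a point): bystander, standing loose on the sled's bed: centre of a white glue bottle, 50 mm across, 125 mm tall. Leave alone.
- square_mid (a point): bystander, loose on the sled's bed: an engineer's square lying flat, stock 80 x 16 x 16 mm, blade 80 mm long; point at the middle of the figure, 8 mm above the bed. Leave alone.
- stop_block (a point): centre of the top of the length stop's block: aluminium, 64 mm along the rail, 54 mm wide, 126 mm above the bench; a steel arm hangs from it down the bed side of the fence. Across its end away from the end stop stands a thumb ridge, face 26 mm from the button's centre, 30 mm wide, top 143 mm above the bench: a finger that slips on the button comes to bear on it.

How it is judged:
By the outcome, as a careful person would: the job done as asked, in the order asked, and still so for the second after the job is handed in, with the robot touching nothing.
It also fails if it takes over 42 s, if anything falls off the work surface, if the arm or the gripper's body presses on something with over 40 N, if the wrist force passes 120 N, or if a joint passes its speed limit or range.

## Working session

There is one attempt and no reset: what is moved stays moved. The work goes in short steps, Python scripts to look and compute and a tool call to move; the robot and the scene stay as the last step left them, time stands still between calls to the robot, and variables do not carry over. Pictures are saved under pics/ and viewed, at most 10 in all, crops included, and the job is handed in when it is done.

Besides the shell and the picture viewer there is one more tool, called after "Request:" in YAML: its name, and indented under it one key for each argument. carry_out: Moves the arm, as the interface text tells. Its arguments: {"type":"object","properties":{"plan":{"type":"array","items":{"type":"array","items":{"type":"array","items":{"type":"number"}}}}},"required":["plan"]}

```bash
mkdir -p pics; ls; python3 - <<'E'
from station import ctrl
import cv2,numpy as np
o=ctrl.get_obs(); print(o)
for n in("scene","top"):
    c=ctrl.capture(n); cv2.imwrite(f"pics/{n}0.png",c["color"][:,:,::-1]); print(n,[c[k] for k in("fx","fy","cx","cy")],np.round(c["R"],4).tolist(),np.round(c["t"],1).tolist())
E
```

```text
pics
{'time_s': 0.0, 'q': array([-1.2670093 ,  0.39922766,  0.04502962,  1.53793105, -0.01868548,
        1.20690907, -0.0507107 ]), 'qvel': array([ 0.00031258, -0.00155903, -0.00030521,  0.00018124,  0.00038895,
       -0.00122283, -0.00117066]), 'joint_efforts': array([ 1.97813147e-04, -4.75121784e+01,  1.36496164e+00, -2.54219484e+01,
        1.16652326e-02,  9.68235632e-03,  1.68341569e-05]), 'eef_pos': array([254.62753157, 597.7142942 , 403.61728284]), 'orientation': array([[-9.20015101e-01,  3.91882351e-01, -6.60800045e-04],
       [ 3.91882878e-01,  9.20013059e-01, -1.94478031e-03],
       [-1.54180411e-04, -2.04818348e-03, -9.99997891e-01]]), 'wrist_force': array([ 0.47181304,  1.04517231, -0.0594772 ]), 'torque': array([-0.03616651,  0.03372517, -0.03291069]), 'grip_force': 0.0, 'opening': 0.9987345091830495}
scene [392.85651516846957, 392.85651516846957, 316.45219814120804, 197.32421397194102] [[-0.6434, 0.7654, -0.0176], [0.6025, 0.492, -0.6284], [-0.4723, -0.4149, -0.7777]] [446.6, -292.1, 1194.1]
top [474.11105007524753, 474.11105007524753, 318.8330365222276, 200.02733849378387] [[0.0096, -0.9998, -0.0146], [-0.9839, -0.0069, -0.1785], [0.1783, 0.0161, -0.9838]] [-33.0, 646.6, 961.3]
```

View pics/scene0.png

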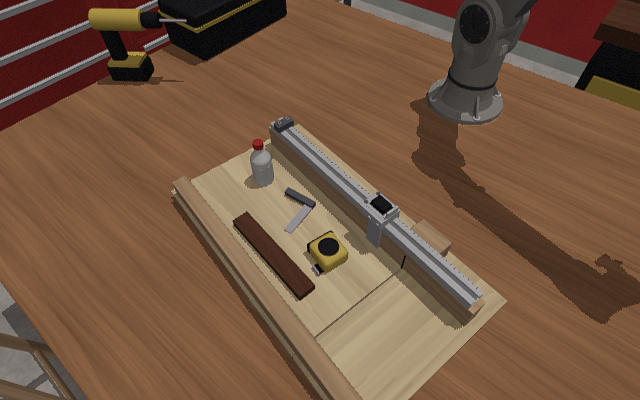

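View pics/top0.png

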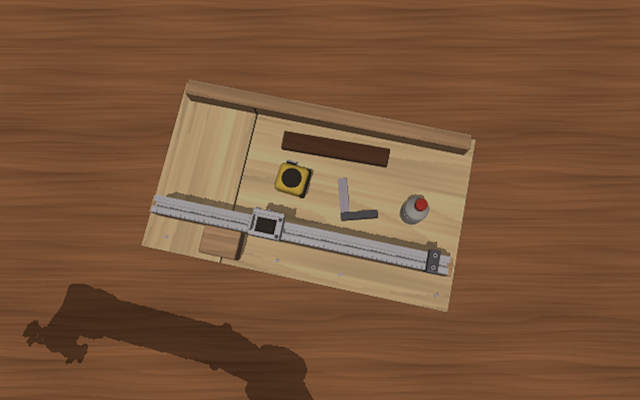

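The scene picture shows the black button at about (381,204). In the top picture the button is at about (265,225), the end stop at about (433,262), and the rail ends at about (153,204) and (450,265). I'll enlarge the rail.

```bash
python3 - <<'E'
import cv2
a=cv2.imread("pics/top0.png");s=cv2.imread("pics/scene0.png")
A=cv2.resize(a[200:250,235:300],None,fx=8,fy=8,interpolation=cv2.INTER_CUBIC)[:, :520]
B=cv2.resize(a[235:285,415:450],None,fx=8,fy=8,interpolation=cv2.INTER_CUBIC)
cv2.imwrite("pics/crop0.png",cv2.hconcat([A,B])[:,:800])
E
```

```text
(no output)
```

View pics/crop0.png

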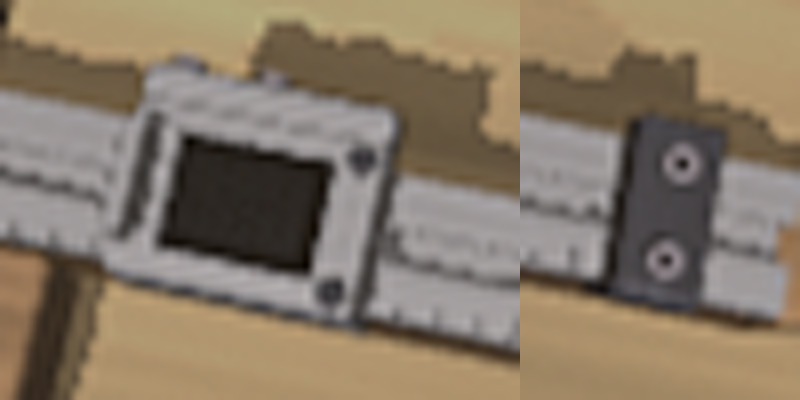

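The crop puts the button centre at top-image pixel (265.3,225.0) and the middle of the end stop's facing edge at (427.5,260.2). The stop has the thumb ridge on its left (+y) side.

```bash
cat >h.py <<'E'
from station import ctrl
import numpy as np
def ray(c,u,v,z):
    d=c["R"].T@np.array([(u-c["cx"])/c["fx"],(v-c["cy"])/c["fy"],1]);o=-c["R"].T@c["t"]
    return o+d*(z-o[2])/d[2]
def proj(c,X):
    p=c["R"]@X+c["t"];return p[:2]/p[2]*c["fx"]+[c["cx"],c["cy"]]
E
python3 - <<'E'
from h import *
c=ctrl.capture("top");s=ctrl.capture("scene")
b=ray(c,265.3,225,136);e=ray(c,427.5,260.2,122);e2=ray(c,433.1,261.3,122)
print(b,e,e2,np.linalg.norm((e-b)[:2]))
d=(e-b)[:2];print(d/np.linalg.norm(d),np.degrees(np.arctan2(d[1],d[0])))
print(ray(s,381,204,136),ray(c,153,204,104),ray(c,450,265,104))
r=ray(c,147.5+0,204,104)
R=ctrl.get_obs()["orientation"];print(R.T@np.append(d/np.linalg.norm(d),0))
for n,z,p in(("glue",149,(421,205)),("tape",64,(292,179)),("sq",40,(345,215))):print(n,ray(c,*p,z))
E
```

```text
[582.061183    75.87647901 136.        ] [ 516.84693255 -242.93890168  122.        ] [ 514.80188052 -253.809319    122.        ] 325.41687944431106
[-0.20040218 -0.97971372] -101.5604781161298
[584.53453672  78.40465513 136.        ] [627.82042578 312.90790846 104.        ] [ 508.72745379 -291.15744745  104.        ]
[-0.1995733  -0.9798822   0.00117405]
glue [ 621.91762523 -227.94167277  149.        ]
tape [691.43249933  30.53319462  64.        ]
sq [617.43396064 -84.58124907  40.        ]
```

Request:
carry_out:
  plan:
    - [[0,0,0,0,0,0,-5.85],[0,0,0,0,0,0,-5.85],[0,-2.2,-2.3,0,0,0,0],[0,-2.2,-2.3,0,0,0,0],[0,-2.2,-2.3,0,0,0,0],[0,-2.2,-2.3,0,0,0,0],[0,-2.2,-2.3,0,0,0,0],[0,-2.2,-2.3,0,0,0,0],[0,-2.2,-2.3,0,0,0,0],[0,-2.2,-2.3,0,0,0,0]]

```text
time_s: 1.03
eef_pos: [391.6, 381.4, 404.7]
orientation: [[-0.98, 0.197, -0.0], [0.197, 0.98, 0.0], [0.0, 0.0, -1.0]]
wrist_force: [0.6, 0.6, -0.2]
opening: 0.0
grip_force: 0.0
```

Request:
carry_out:
  plan:
    - [[0,-2.2,-2.3,0,0,0,0],[0,-2.2,-2.3,0,0,0,0],[0,-2.2,-2.3,0,0,0,0],[0,-2.2,-2.3,0,0,0,0],[0,-2.2,-2.3,0,0,0,0],[0,-2.2,-2.3,0,0,0,0],[0,-2.2,-2.3,0,0,0,0],[0,-2.2,-2.3,0,0,0,0],[0,-2.2,-2.3,0,0,0,0],[0,0,0,0,0,0,0]]

```text
time_s: 1.87
eef_pos: [547.0, 133.5, 404.9]
orientation: [[-0.978, 0.208, 0.003], [0.208, 0.978, -0.005], [-0.004, -0.004, -1.0]]
wrist_force: [0.2, -1.7, 0.1]
opening: -0.002
grip_force: 0.0
```

```bash
cat >d.py <<'E'
from h import *
o=ctrl.get_obs();R=o["orientation"];g=np.array([582.5,76.5,0])
print(o["time_s"],o["eef_pos"].round(1),R.round(4).tolist(),o["wrist_force"].round(1),round(float(o["opening"]),3))
tip=o["eef_pos"]+R@[0,0,173]
u=np.array([-.198,-.980,0])
print("tip",tip.round(1),"to button, tool mm",(R.T@(g-tip)).round(1),"rail dir in tool",(R.T@u).round(4),"along",round(float(u@(tip-g)),1),"turn y err deg",np.degrees(np.arctan2(R[1,1],R[0,1]))-78.6)
E
python3 d.py
```

```text
1.8667 [547.  133.5 404.9] [[-0.9782, 0.2077, 0.0028], [0.2077, 0.9782, -0.0046], [-0.0037, -0.0039, -1.0]] [ 0.2 -1.7  0.1] -0.002
tip [547.5 132.7 231.9] to button, tool mm [-45.  -46.8 232.3] rail dir in tool [-0.0099 -0.9997  0.0039] along -48.2 turn y err deg -0.5879702655523573
```

Request:
carry_out:
  plan:
    - [[0,-1.5,-1.55,0,0,0,0],[0,-1.5,-1.55,0,0,0,0],[0,-1.5,-1.55,0,0,0,0],[0,0,0,2,0,0,0],[0,0,0,2,0,0,0],[0,0,0,2,0,0,0],[0,0,0,1,0,0,0],[0,0,0,0,0,0,0],[0,0,0,0,0,0,0],[0,0,0,0,0,0,0]]

```text
time_s: 2.7
eef_pos: [579.8, 86.6, 335.9]
orientation: [[-0.98, 0.197, 0.002], [0.197, 0.98, 0.001], [-0.002, 0.001, -1.0]]
wrist_force: [-0.7, 0.3, -0.3]
opening: -0.002
grip_force: 0.0
```

```bash
python3 d.py; python3 - <<'E'
from h import *
import cv2
s=ctrl.capture("scene");t=ctrl.capture("top")
im=[cv2.resize(cv2.cvtColor(s["color"],4)[140:260,320:440],None,fx=3.3,fy=3.3,interpolation=2),cv2.resize(cv2.cvtColor(t["color"],4)[160:280,205:325],None,fx=3.3,fy=3.3,interpolation=2)]
cv2.imwrite("pics/c1.png",cv2.hconcat(im))
E
```

```text
2.7 [579.8  86.6 335.9] [[-0.9804, 0.197, 0.0021], [0.197, 0.9804, 0.0005], [-0.002, 0.0009, -1.0]] [-0.7  0.3 -0.3] -0.002
tip [580.2  86.7 162.9] to button, tool mm [ -4.   -9.7 162.9] rail dir in tool [ 1.100e-03 -9.998e-01 -9.000e-04] along -9.5 turn y err deg 0.03823129910065859
```

View pics/c1.png

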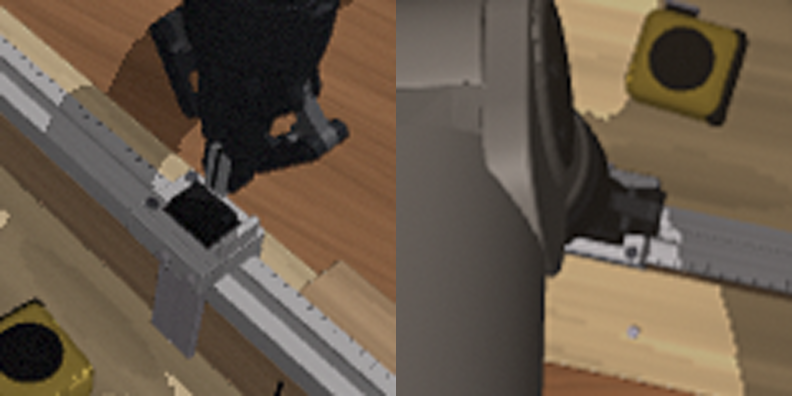

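The left crop shows the shut fingertips just above and beyond the button, whose centre is near scene pixel (381,205). That agrees with the top estimate within about 2 mm. I'll correct the lateral offset and lower the fingers to just above the cap.

Request:
carry_out:
  plan:
    - [[0,-0.4,-1.0,0,0,0,0],[0,0,0,0.5,0,0,0],[0,0,0,0.5,0,0,0],[0,0,0,0.5,0,0,0],[0,0,0,0.5,0,0,0],[0,0,0,0,0,0,0],[0,0,0,0,0,0,0],[0,0,0,0,0,0,0],[0,0,0,0,0,0,0],[0,0,0,0,0,0,0]]

```text
time_s: 3.63
eef_pos: [581.3, 76.0, 315.0]
orientation: [[-0.98, 0.197, 0.001], [0.197, 0.98, 0.0], [-0.001, 0.0, -1.0]]
wrist_force: [-0.3, 0.2, -0.1]
opening: -0.002
grip_force: 0.0
```

```bash
python3 d.py
```

```text
3.6333 [581.3  76.  315. ] [[-0.9804, 0.1971, 0.0006], [0.1971, 0.9804, 0.0002], [-0.0005, 0.0003, -1.0]] [-0.3  0.2 -0.1] -0.002
tip [581.4  76.  142. ] to button, tool mm [ -0.9   0.7 142. ] rail dir in tool [ 9.000e-04 -9.998e-01 -3.000e-04] along 0.7 turn y err deg 0.030646231934326806
```

Request:
carry_out:
  plan:
    - [[0,-0.1,0,0.2,0,0,0],[0,0,0,0.2,0,0,0],[0,0,0,0.2,0,0,0],[0,0,0,0.2,0,0,0],[0,0,0,0.2,0,0,0],[0,0,0,0,0,0,0],[0,0,0,0,0,0,0],[0,0,0,0,0,0,0],[0,0,0,0,0,0,0],[0,0,0,0,0,0,0]]

```text
time_s: 4.47
eef_pos: [582.4, 75.6, 305.6]
orientation: [[-0.98, 0.197, 0.001], [0.197, 0.98, 0.0], [-0.001, 0.001, -1.0]]
wrist_force: [-1.5, 0.8, 5.5]
opening: 0.001
grip_force: 3.0
```

Request:
carry_out:
  plan:
    - [[0,0,0,0.1,0,0,0],[0,0,0,0.1,0,0,0],[0,0,0,0.1,0,0,0],[0,0,0,0.1,0,0,0],[0,0,0,0.1,0,0,0],[0,0,0,0,0,0,0],[0,0,0,0,0,0,0],[0,0,0,0,0,0,0],[0,0,0,0,0,0,0],[0,0,0,0,0,0,0]]

```text
time_s: 5.3
eef_pos: [582.5, 75.6, 302.4]
orientation: [[-0.98, 0.197, 0.001], [0.197, 0.98, 0.001], [-0.001, 0.001, -1.0]]
wrist_force: [-6.0, -0.7, 16.4]
opening: 0.002
grip_force: 8.0
```

The button is bottomed at 16 N. Next I slide a little and check the forces.

Request:
carry_out:
  plan:
    - [[0,0,-0.2,0,0,0,0],[0,0,-0.3,0,0,0,0],[0,0,-0.4,0,0,0,0],[0,0,-0.5,0,0,0,0],[0,0,-0.5,0,0,0,0],[0,0,-0.5,0,0,0,0],[0,0,-0.5,0,0,0,0],[0,0,-0.5,0,0,0,0],[0,0,-0.4,0,0,0,0],[0,0,-0.2,0,0,0,0]]

```text
time_s: 6.13
eef_pos: [574.6, 37.1, 302.4]
orientation: [[-0.98, 0.197, 0.001], [0.197, 0.98, 0.003], [-0.001, 0.003, -1.0]]
wrist_force: [-5.9, 2.1, 15.3]
opening: 0.001
grip_force: 7.9
```

```bash
python3 d.py; python3 - <<'E'
from h import *
import cv2
s=ctrl.capture("scene")
cv2.imwrite("pics/c2.png",cv2.resize(cv2.cvtColor(s["color"],4)[120:250,260:440],None,fx=4,fy=4,interpolation=2))
E
```

```text
6.1333 [574.6  37.1 302.4] [[-0.9803, 0.1973, 0.0013], [0.1973, 0.9803, 0.0031], [-0.0007, 0.0033, -1.0]] [-5.9  2.1 15.3] 0.001
tip [574.8  37.6 129.4] to button, tool mm [  0.2  39.2 129.5] rail dir in tool [ 8.000e-04 -9.998e-01 -3.300e-03] along 39.6 turn y err deg 0.022002892021703246
```

View pics/c2.png

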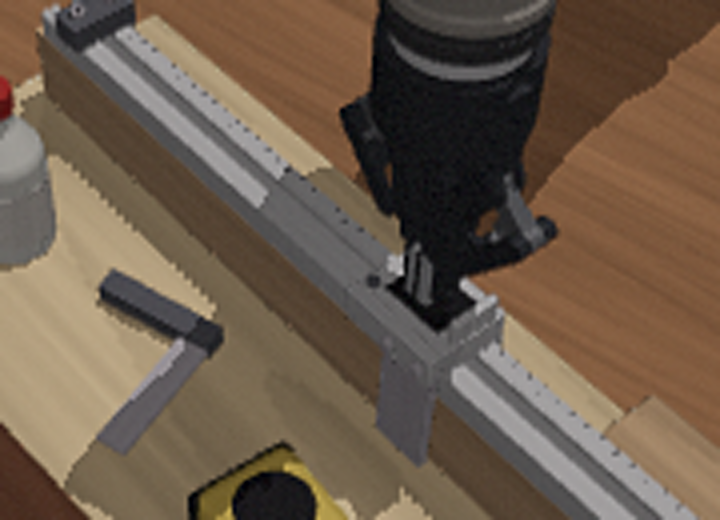

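The crop shows the fingertips on the black cap (crop about (425,300)), and the stop has moved along the rail with them. I'll continue.

Request:
carry_out:
  plan:
    - [[0,0,-0.4,0,0,0,0],[0,0,-0.7,0,0,0,0],[0,0,-0.9,0,0,0,0],[0,0,-0.9,0,0,0,0],[0,0,-0.9,0,0,0,0],[0,0,-0.9,0,0,0,0],[0,0,-0.9,0,0,0,0],[0,0,-0.9,0,0,0,0],[0,0,-0.9,0,0,0,0],[0,0,-0.6,0,0,0,0]]

```text
time_s: 7.02
eef_pos: [558.6, -42.0, 302.4]
orientation: [[-0.98, 0.198, 0.001], [0.198, 0.98, 0.003], [-0.0, 0.003, -1.0]]
wrist_force: [-5.7, 3.6, 18.7]
opening: -0.001
grip_force: 8.8
```

```bash
python3 d.py
```

```text
7.0167 [558.6 -42.  302.4] [[-0.9803, 0.1976, 0.0007], [0.1976, 0.9803, 0.0026], [-0.0001, 0.0027, -1.0]] [-5.7  3.6 18.7] -0.001
tip [558.7 -41.6 129.4] to button, tool mm [  0.  120.1 129.7] rail dir in tool [ 5.000e-04 -9.998e-01 -2.700e-03] along 120.4 turn y err deg 0.0037151507059007827
```

Request:
carry_out:
  plan:
    - [[0,0,-0.6,0,0,0,0],[0,0,-0.9,0,0,0,0],[0,0,-0.9,0,0,0,0],[0,0,-0.9,0,0,0,0],[0,0,-0.9,0,0,0,0],[0,0,-0.9,0,0,0,0],[0,0,-0.9,0,0,0,0],[0,0,-0.9,0,0,0,0],[0,0,-0.9,0,0,0,0],[0,0,-0.6,0,0,0,0]]

```text
time_s: 7.85
eef_pos: [541.8, -124.9, 302.4]
orientation: [[-0.98, 0.198, 0.0], [0.198, 0.98, 0.002], [0.0, 0.002, -1.0]]
wrist_force: [-7.0, 2.4, 18.3]
opening: 0.004
grip_force: 9.4
```

```bash
python3 d.py
```

```text
7.85 [ 541.8 -124.9  302.4] [[-0.9802, 0.198, 0.0001], [0.198, 0.9802, 0.0021], [0.0003, 0.0021, -1.0]] [-7.   2.4 18.3] 0.004
tip [ 541.8 -124.5  129.4] to button, tool mm [-1.000e-01  2.048e+02  1.298e+02] rail dir in tool [ 1.000e-04 -9.998e-01 -2.100e-03] along 205.1 turn y err deg -0.01717057392653487
```

Request:
carry_out:
  plan:
    - [[0,0,-0.5,0,0,0,0],[0,0,-0.8,0,0,0,0],[0,0,-0.9,0,0,0,0],[0,0,-0.9,0,0,0,0],[0,0,-0.9,0,0,0,0],[0,0,-0.9,0,0,0,0],[0,0,-0.8,0,0,0,0],[0,0,-0.6,0,0,0,0],[0,0,-0.4,0,0,0,0],[0,0,-0.2,0,0,0,0]]

```text
time_s: 8.68
eef_pos: [527.9, -192.9, 302.3]
orientation: [[-0.98, 0.199, -0.0], [0.199, 0.98, 0.001], [0.0, 0.001, -1.0]]
wrist_force: [-6.3, 2.5, 18.6]
opening: 0.003
grip_force: 9.6
```

```bash
python3 d.py; python3 - <<'E'
from h import *
import cv2
s=ctrl.capture("scene")
cv2.imwrite("pics/c3.png",cv2.resize(cv2.cvtColor(s["color"],4)[80:210,230:390],None,fx=4.5,fy=4.5,interpolation=2))
E
```

```text
8.6833 [ 527.9 -192.9  302.3] [[-0.9801, 0.1986, -0.0002], [0.1986, 0.9801, 0.0014], [0.0005, 0.0013, -1.0]] [-6.3  2.5 18.6] 0.003
tip [ 527.9 -192.7  129.3] to button, tool mm [-1.000e-01  2.745e+02  1.297e+02] rail dir in tool [-6.000e-04 -9.998e-01 -1.300e-03] along 274.6 turn y err deg -0.05603114950677934
```

View pics/c3.png

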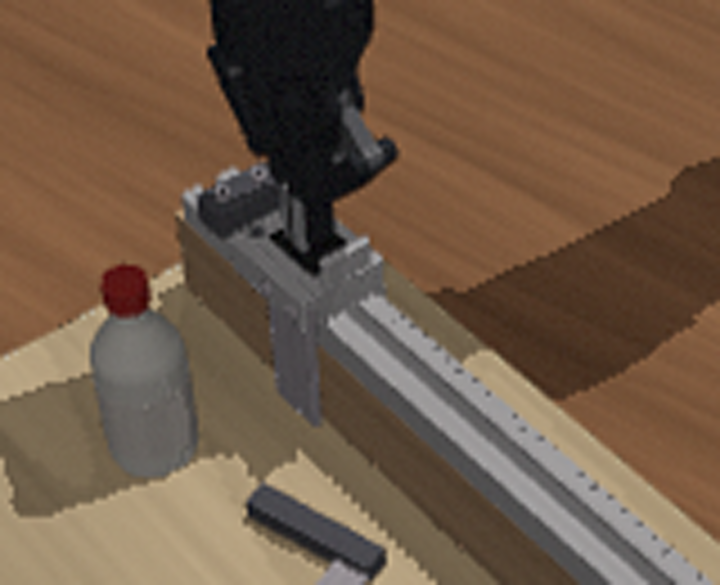

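The fingertips are still on the cap (crop about (310,240)), and a gap of under 20 mm is left to the end stop. I'll close it slowly.

Request:
carry_out:
  plan:
    - [[0,0,-0.2,0,0,0,0],[0,0,-0.2,0,0,0,0],[0,0,-0.2,0,0,0,0],[0,0,-0.2,0,0,0,0],[0,0,-0.2,0,0,0,0],[0,0,-0.2,0,0,0,0],[0,0,-0.2,0,0,0,0],[0,0,-0.2,0,0,0,0],[0,0,-0.1,0,0,0,0],[0,0,0,0,0,0,0]]

```text
time_s: 9.57
eef_pos: [524.6, -209.3, 302.3]
orientation: [[-0.98, 0.198, -0.0], [0.198, 0.98, 0.001], [0.001, 0.001, -1.0]]
wrist_force: [-6.6, 2.7, 18.8]
opening: 0.001
grip_force: 9.5
```

```bash
python3 d.py
```

```text
9.5667 [ 524.6 -209.3  302.3] [[-0.9802, 0.1981, -0.0003], [0.1981, 0.9802, 0.0013], [0.0005, 0.0012, -1.0]] [-6.6  2.7 18.8] 0.001
tip [ 524.6 -209.1  129.3] to button, tool mm [ -0.3 291.2 129.7] rail dir in tool [-0.     -0.9998 -0.0012] along 291.3 turn y err deg -0.02452551342467757
```

Request:
carry_out:
  plan:
    - [[0,0,-0.1,0,0,0,0],[0,0,-0.1,0,0,0,0],[0,0,-0.1,0,0,0,0],[0,0,-0.1,0,0,0,0],[0,0,-0.1,0,0,0,0],[0,0,0,0,0,0,0],[0,0,0,0,0,0,0],[0,0,0,0,0,0,0],[0,0,0,0,0,0,0],[0,0,0,0,0,0,0]]

```text
time_s: 10.4
eef_pos: [523.6, -214.0, 302.3]
orientation: [[-0.98, 0.198, -0.0], [0.198, 0.98, 0.001], [0.001, 0.001, -1.0]]
wrist_force: [-6.8, 3.1, 17.7]
opening: 0.002
grip_force: 9.5
```

```bash
python3 d.py
```

```text
10.4 [ 523.6 -214.   302.3] [[-0.9803, 0.1977, -0.0004], [0.1977, 0.9803, 0.0012], [0.0006, 0.0011, -1.0]] [-6.8  3.1 17.7] 0.002
tip [ 523.6 -213.8  129.3] to button, tool mm [ -0.5 296.1 129.7] rail dir in tool [ 3.000e-04 -9.998e-01 -1.100e-03] along 296.2 turn y err deg -0.0036968552168872293
```

Request:
carry_out:
  plan:
    - [[0,0,-0.1,0,0,0,0],[0,0,-0.1,0,0,0,0],[0,0,-0.1,0,0,0,0],[0,0,-0.1,0,0,0,0],[0,0,-0.1,0,0,0,0],[0,0,0,0,0,0,0],[0,0,0,0,0,0,0],[0,0,0,0,0,0,0],[0,0,0,0,0,0,0],[0,0,0,0,0,0,0]]

```text
time_s: 11.23
eef_pos: [523.5, -215.8, 302.3]
orientation: [[-0.981, 0.196, -0.0], [0.196, 0.981, 0.007], [0.002, 0.007, -1.0]]
wrist_force: [-6.2, 9.1, 21.1]
opening: 0.005
grip_force: 10.5
```

```bash
python3 d.py; python3 - <<'E'
from h import *
import cv2
s=ctrl.capture("scene")
cv2.imwrite("pics/c4.png",cv2.resize(cv2.cvtColor(s["color"],4)[105:165,260:340],None,fx=9,fy=9,interpolation=2))
E
```

```text
11.2333 [ 523.5 -215.8  302.3] [[-0.9807, 0.1957, -0.0004], [0.1957, 0.9806, 0.007], [0.0017, 0.0068, -1.0]] [-6.2  9.1 21.1] 0.005
tip [ 523.5 -214.5  129.3] to button, tool mm [ -1.2 296.1 131.3] rail dir in tool [ 0.0024 -0.9998 -0.0068] along 296.9 turn y err deg 0.11341480458389697
```

View pics/c4.png

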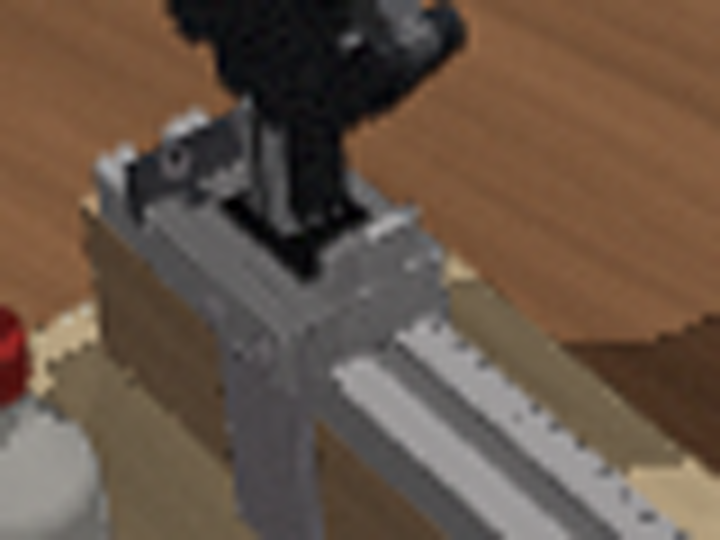

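The crop shows the block's flat end against the dark end stop with no gap. The tip stalled at 297 mm of travel and the rail force rose to 9 N, so it is hard against the stop. I'll lift straight up.

Request:
carry_out:
  plan:
    - [[0,0,0,-0.2,0,0,0],[0,0,0,-0.2,0,0,0],[0,0,0,-0.2,0,0,0],[0,0,0,-0.2,0,0,0],[0,0,0,-0.3,0,0,0],[0,0,0,-0.4,0,0,0],[0,0,0,-0.5,0,0,0],[0,0,0,-1,0,0,0],[0,0,0,-2,0,0,0],[0,0,0,-2,0,0,0]]

```text
time_s: 12.12
eef_pos: [522.6, -218.6, 370.2]
orientation: [[-0.98, 0.198, -0.002], [0.198, 0.98, 0.0], [0.002, -0.0, -1.0]]
wrist_force: [0.6, -0.2, -0.6]
opening: 0.003
grip_force: 0.0
```

Request:
carry_out:
  plan:
    - [[0,0,0,-2,0,0,0],[0,0,0,-2,0,0,0],[0,0,3,0,0,0,0],[0,0,3,0,0,0,0],[0,0,3,0,0,0,0],[0,0,3,0,0,0,0],[0,0,3,0,0,0,0],[0,0,0,0,0,0,0],[0,0,0,0,0,0,0],[0,0,0,0,0,0,0]]

```text
time_s: 12.95
eef_pos: [552.4, -72.2, 410.1]
orientation: [[-0.98, 0.198, 0.0], [0.198, 0.98, -0.001], [-0.0, -0.001, -1.0]]
wrist_force: [-0.6, -1.0, -0.2]
opening: -0.001
grip_force: 0.0
```

```bash
python3 d.py; python3 - <<'E'
from h import *
import cv2
s=ctrl.capture("scene");t=ctrl.capture("top")
a=cv2.resize(cv2.cvtColor(s["color"],4)[100:200,230:330],None,fx=4,fy=4,interpolation=2)
b=cv2.resize(cv2.cvtColor(t["color"],4)[190:290,360:460],None,fx=4,fy=4,interpolation=2)
cv2.imwrite("pics/c5.png",cv2.hconcat([a,b]))
E
```

```text
12.95 [552.4 -72.2 410.1] [[-0.9802, 0.1979, 0.0002], [0.1979, 0.9802, -0.0009], [-0.0004, -0.0009, -1.0]] [-0.6 -1.  -0.2] -0.001
tip [552.5 -72.4 237.1] to button, tool mm [1.000e-01 1.521e+02 2.369e+02] rail dir in tool [ 2.000e-04 -9.998e-01  9.000e-04] along 151.9 turn y err deg -0.012689457033474127
```

View pics/c5.png

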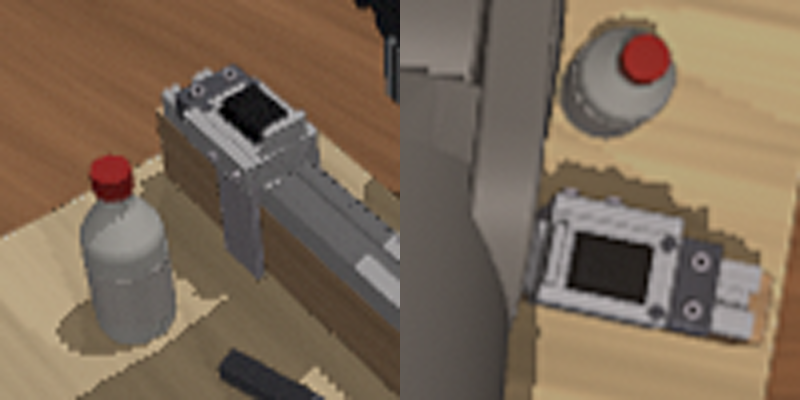

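The block is flush against the end stop (right crop, about (675,290)), the button is up, and the bottle and square have not moved. The arm is clear, so I'll hand in.

```bash
python3 -c "
from station import ctrl
print(ctrl.hand_in())"
```

```text
the job is handed in; nothing more can be done
None
```

The length stop now sits hard against the end stop with its button up. I held the button down for the whole slide. The bottle and square hadn't moved in the last picture (workpiece and tape not re-checked), and the job is handed in at about 13 s of the 42 s allowed.

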